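Wipe down the contact grill and lock it shut

ROBOT

A 6-joint arm with a two-finger parallel gripper is mounted at the origin on a cart in front of the work surface, level with it; the furniture and walls round the work are solid. World frame = base frame: x ahead of the robot, y to its left, z up, the work surface at z = 0. Lengths are in m, angles in rad, forces in N, time in s.
With the tool pointing down it reaches from about 0.425 to 0.925 m from the base axis. Payload 12.5 kg.
Tool frame: the origin (TCP) lies midway between the tips of the shut fingers; the grasp point (between the pads) lies 19 mm behind it; z points along the fingers, y is the line along which they close (so a half turn about z gives the same grasp; the last joint's range is limited). The gripper opens to 85 mm and grips with 20 to 120 N. Pads are 22 mm wide; open, the fingers measure 114 mm over their backs; the gripper's body (76 mm by 85 mm) begins 54 mm behind the grasp point. The pads swing forward as they close: fully open they stand 13 mm farther back than shut.
Start: joints at [-1.246, 0.491, 1.559, -0, 1.092, -0.106], TCP at [0.261, -0.568, 0.231] pointing down, gripper open.
Joint ranges: [-3.1, 3.1], [-0.84, 2.19], [0.05, 2.79], [-1.13, 4.28], [0.06, 2.93], [-2.69, 2.69]. Speed limits (rad/s): [2.22, 2.22, 2.79, 3.14, 3.14, 3.14].

INTERFACE

Orientations are given as a rotation vector (axis times angle).
In Python, from workcell import bot, camrig, readout, ticket gives the robot as it stands (bot), with the cameras (camrig), the readings (readout) and the job (ticket).
- The arm moves only by the shell command python3 drive.py 'ROWS' [FORCE]. ROWS is a JSON object whose key "rows" holds a list of rows, 1 to 5 of them, each of 5 numbers: the finger opening in m, then dx, dy, dz in m, then a turn about the tool's z in rad; each row is the pose to reach, as a shift and turn from the pose commanded when the command began, along the tool's axes at that moment; what a row does not reach only later rows make up. A row lasts 1/8 s, in which the tool goes at most 0.0625 m and 0.188 rad, less where a joint would pass 70% of its speed; a pose out of reach is approached as far as the arm can. The fingers move at their own pace and stop on an object; FORCE is the grip in N (left out, the last holds). Time passes only in rows, so rows that do not move let the fingers close. It prints the time, the measured TCP pose, the force, the opening and the grip force at its end. Input that does not fit is refused with a message, and nothing moves.
- readout.get_obs(): the state, without advancing time (a new reading comes with each control period).
- camrig.grab_frame(name): name is "scene" or "top" or "wrist"; returns a dict with "color" (420x560x3 uint8, red, green, blue), "fov_y" (degrees; the focal length in pixels is half the picture's height over the tangent of half this angle, whatever the lens; pixels are square), "cx", "cy" (the principal point, pixels), "position" and "attitude" of the camera in the world. Camera axes: x right, y down, z forward; pixel columns grow to the right and rows downward; lengths in m; the calibration is good to about 2 mm. The wrist camera is an equidistant fisheye: a pixel r from the principal point sees the ray r / f radians off the axis. A picture is of the moment at which its call begins. There is no depth.
- ticket.hand_in(): hands the job in; it is judged then, once.
The state is a dict: "time": time; "qpos": joint angles; "dq": joint speeds; "tau": joint torques, N m; "tcp_pos": TCP position; "orientation": TCP orientation; "force": force on the tool from outside, world axes, zero at the start; "moment": the same for the moment, N m; "finger_gap": finger opening in m; "finger_force": force on a finger pad.
Only numpy, scipy, OpenCV 4.12 (cv2) and the standard library are available. Lean on these libraries where they do the work, as an engineer would, in place of code of your own. Each camera call takes 0.05 s, during which the arm holds its last target. There are 200 camera calls.

TASK

Clean down the cold contact grill: pick up the griddle block by its blue grip and use it to wipe all five burnt crusts off the lower plate into the trough along the plate's front, without fingering the crusts. Then stand the block back in its steel tray and let go, close the grill's upper half fully, and turn the red-knobbed side latch all the way until it drops into its notch. Leave the oil bottle, the pepper jar and the yogurt pot standing where they are.

Things in the scene. Friction and masses are not known exactly. Their poses are not given: they have to be found in the camera images.
- grill: Contact grill (flat sandwich press), steel, heavy and fixed, 256 (x) x 240 (y) mm. Origin under its centre at worktop level. Its x points from its front (nearest the robot) to its rear, where the lid is hinged, y to its left, z up. All 'grill' coordinates here are in this frame, mm. It has a yaw, up to 0.2 rad.
- plate (a point): Centre of the level, smooth lower plate, at grill x 11.5, y 0, z 85 (its surface). The plate runs from x -62 to 85 and y -105 to 105. Its front edge (x -62) is open to the trough; the side rims beyond y +-105 and the rear rim beyond x 85 stand 7 mm higher. Axes as the grill's.
- trough (a point): Middle of the floor of the crumb trough, at grill x -90, y 0, z 48. The trough lies right in front of the plate's open edge: x -118 to -62, y -105 to 105, 37 mm deeper than the plate. Its front wall (x -126 to -118) reaches z 92.
- lid_hinge (a point): Middle of the lid's hinge line, which runs along the grill's y at grill x 108, z 83.
- lid (a joint): Upper half of the grill (lid), a hinged shell 160 x 230 mm, 50 mm thick, rad. 0 = closed flat on the lower plate (its top then at z 133 mm), 1.57 = upright, at most 1.8; starts open just past upright. A stiff hinge (friction about 0.75 N m) holds it wherever it is left, so it must be pushed (3 to 8 N at the handle) all the way down.
- lid_handle (a point): Centre of the lid's black handle bar, 16 mm thick, 124 mm long along the grill's y. Closed it is at grill x -87, y 0, z 114 (195 mm in front of the hinge line, 31 mm above it); it swings about the hinge line with the lid. Close the lid by pushing this bar from behind (its outer side, away from the lower plate), then down.
- latch_axis (a point): Foot of the side latch's hub on its upright axis, at grill x 0, y -147, z 98, on a bracket outside the grill's right wall. The steel hub is 33 mm across and 28 mm tall.
- latch (a joint): Side latch, rad. 0 = open: lever straight out to the grill's right (-y). Turns clockwise seen from above to 1.57 = locked: lever to the grill's front (-x), tongue over the lid's ear. Takes 3 to 5 N at the knob: sprung down on a cam it rises 5 mm until 0.7 rad (slips back before 0.5, may rest on the crest), then drops by itself into the notch, 4 mm lower than at the start.
- latch_knob (a point): Middle of the red upright knob on the lever's end, 20 mm across, 29 mm tall (16 mm above its foot, 13 mm below its top), 62 mm from the latch axis; open at grill x 0, y -209, z 128. Can be pushed sideways or pinched from above.
- scraper: Griddle block: dark scouring block 36 (x) x 114 (y) x 16 mm, square edges, under a blue holder 42 x 116 mm with its top at z 25; over its centre an upright blue grip 30 (x) x 34 (y) mm from z 36 to 83. About 0.2 kg, stands by itself. Origin: centre of its underside, z up. Starts standing in the tray, long side (y) along the tray's.
- tray: Shallow steel tool tray, fixed, 100 (x) x 170 (y) mm; wall 3 mm thick, 14 mm high; floor 3 mm thick. Origin: under its centre at worktop level; y along its long side.
- chip_1: Loose burnt crust, dark brown, about 18 x 13 mm and 7 mm thick, flat on the grill's lower plate at the start. Origin: centre of its underside.
- chip_2: Loose burnt crust, dark brown, about 18 x 13 mm and 7 mm thick, flat on the grill's lower plate at the start. Origin: centre of its underside.
- chip_3: Loose burnt crust, dark brown, about 18 x 13 mm and 7 mm thick, flat on the grill's lower plate at the start. Origin: centre of its underside.
- chip_4: Loose burnt crust, dark brown, about 18 x 13 mm and 7 mm thick, flat on the grill's lower plate at the start. Origin: centre of its underside.
- chip_5: Loose burnt crust, dark brown, about 18 x 13 mm and 7 mm thick, flat on the grill's lower plate at the start. Origin: centre of its underside.
- oil_bottle: Bystander: pale yellow squeeze bottle, 68 mm across, 217 mm tall. Origin under its centre.
- pepper_jar: Bystander: small spice jar with white cap, 47 mm across, 98 mm tall. Origin under its centre.
- yogurt_pot: Bystander: white tub with red fruit picture, 72 mm across, 71 mm tall. Origin under its centre.

How it is judged:
On the way, in this order (a step that is already met when the one before it is completed fails the run):
1. the griddle block has been picked up by its grip (contact force between the fingers and scraper above 1 N and z of scraper in the frame of tray above 0.03 m), for 0.2 s.
2. all five crusts lie in the trough, with the block still in the gripper (x of chip_1 in the frame of grill between -0.118 and -0.062 m and z of chip_1 in the frame of grill between 0.04 and 0.078 m and y of chip_1 in the frame of grill between -0.106 and 0.106 m and x of chip_2 in the frame of grill between -0.118 and -0.062 m and z of chip_2 in the frame of grill between 0.04 and 0.078 m and y of chip_2 in the frame of grill between -0.106 and 0.106 m and x of chip_3 in the frame of grill between -0.118 and -0.062 m and z of chip_3 in the frame of grill between 0.04 and 0.078 m and y of chip_3 in the frame of grill between -0.106 and 0.106 m and x of chip_4 in the frame of grill between -0.118 and -0.062 m and z of chip_4 in the frame of grill between 0.04 and 0.078 m and y of chip_4 in the frame of grill between -0.106 and 0.106 m and x of chip_5 in the frame of grill between -0.118 and -0.062 m and z of chip_5 in the frame of grill between 0.04 and 0.078 m and y of chip_5 in the frame of grill between -0.106 and 0.106 m and contact force between the fingers and scraper above 1 N), for 0.2 s.
3. the block stands upright in its tray, released (horizontal distance between scraper and tray below 0.045 m and z of scraper in the frame of tray below 0.007 m and angle between scraper's own z axis and vertical below 0.1 rad and contact force between the fingers and scraper below 0.1 N), for 0.2 s.
4. the upper half is fully closed, the latch not yet turned (value of joint lid below 0.035 rad and value of joint latch below 0.5 rad), for 0.2 s.
5. the latch sits in its notch (value of joint latch above 1.47 rad and value of joint lid below 0.035 rad), for 0.2 s.
At the end, for the whole second after the job is handed in: All five crusts lie in the trough in front of the plate; the griddle block stands upright (within 0.1 rad) and released on the floor of its tray, within 45 mm of its centre; the lid is closed (joint under 0.035 rad) and the latch is in its notch (joint over 1.47 rad) (all of step 3 and all of step 5 and x of chip_1 in the frame of grill between -0.118 and -0.062 m and z of chip_1 in the frame of grill between 0.04 and 0.078 m and y of chip_1 in the frame of grill between -0.106 and 0.106 m and x of chip_2 in the frame of grill between -0.118 and -0.062 m and z of chip_2 in the frame of grill between 0.04 and 0.078 m and y of chip_2 in the frame of grill between -0.106 and 0.106 m and x of chip_3 in the frame of grill between -0.118 and -0.062 m and z of chip_3 in the frame of grill between 0.04 and 0.078 m and y of chip_3 in the frame of grill between -0.106 and 0.106 m and x of chip_4 in the frame of grill between -0.118 and -0.062 m and z of chip_4 in the frame of grill between 0.04 and 0.078 m and y of chip_4 in the frame of grill between -0.106 and 0.106 m and x of chip_5 in the frame of grill between -0.118 and -0.062 m and z of chip_5 in the frame of grill between 0.04 and 0.078 m and y of chip_5 in the frame of grill between -0.106 and 0.106 m and linear speed of scraper below 0.02 m/s); the robot touches nothing.
It fails at once if a crust is touched with the fingers (contact force between the fingers and chip_1 above 0.2 N or contact force between the fingers and chip_2 above 0.2 N or contact force between the fingers and chip_3 above 0.2 N or contact force between the fingers and chip_4 above 0.2 N or contact force between the fingers and chip_5 above 0.2 N).
It fails at once if a bystander is moved more than 30 mm or tipped (distance of any of oil_bottle, pepper_jar, yogurt_pot from where it was at the start of the episode above 0.03 m or angle between any of oil_bottle, pepper_jar, yogurt_pot's own z axis and vertical above 0.3 rad).
It also fails if it takes over 72 s, if anything falls off the work surface, if the arm or the gripper's body presses on something with over 40 N, if the wrist force passes 120 N, or if a joint passes its speed limit or range.

## Working session

There is one attempt and no reset: what is moved stays moved. The work goes in short steps, Python scripts to look and compute and a shell command to move; the robot and the scene stay as the last step left them, time stands still between calls to the robot, and variables do not carry over. Pictures are saved under pics/ and viewed, at most 10 in all, crops included, and the job is handed in when it is done.

```bash
ls; mkdir -p pics; python3 - <<'E'
from workcell import bot, camrig, readout, ticket
import cv2,numpy as np
o=readout.get_obs();print({k:np.round(v,3) for k,v in o.items()})
for n in("scene","top"):
    f=camrig.grab_frame(n);cv2.imwrite(f"pics/{n}0.png",f["color"][:,:,::-1]);print(n,f["fov_y"],f["cx"],f["cy"],f["position"],f["attitude"])
E
```

```text
drive.py
pics
workcell.py
{'time': np.float64(0.0), 'qpos': array([-1.246,  0.492,  1.559,  0.   ,  1.092, -0.106]), 'dq': array([-0.   , -0.   ,  0.001, -0.001,  0.   , -0.001]), 'tau': array([ 2.0000e-03, -6.1845e+01, -2.6159e+01, -0.0000e+00,  4.0000e-03,
        0.0000e+00]), 'tcp_pos': array([ 0.261, -0.568,  0.231]), 'orientation': array([-3.068, -0.671,  0.   ]), 'force': array([ 0.436,  0.457, -0.974]), 'moment': array([-0.023,  0.004,  0.012]), 'finger_force': np.float64(0.0), 'finger_gap': np.float64(0.086)}
scene 57.895190868466756 289.3395190662523 209.6534827424742 [0.24983807 0.60810285 0.89743047] [-0.59436615  2.70345212 -1.07878123]
top 42.573113503069585 280.1689801240527 207.7095381690884 [ 0.23219202 -0.07569068  1.80919351] [-2.1520578   2.06206779 -0.21614548]
```

View pics/scene0.png

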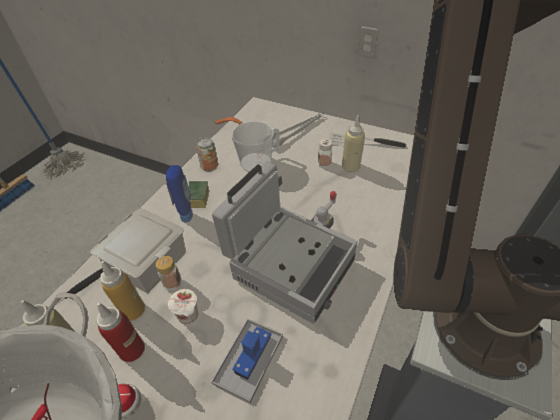

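View pics/top0.png

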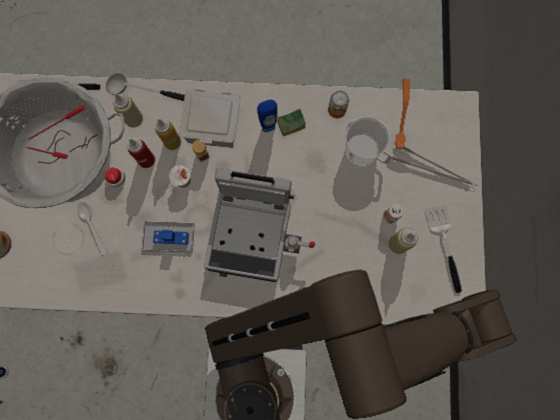

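The scene view shows the lid open, with crusts on the plate and the tray at (248,360). In the top view the grill is at about (248,235), the tray at (168,237) and the red knob at (312,244). I'll zoom in to get more precise positions.

```bash
python3 - <<'E'
import cv2
a=cv2.imread("pics/top0.png")[165:290,135:325]
cv2.imwrite("pics/topc.png",cv2.resize(a,None,fx=4.2,fy=4.2,interpolation=cv2.INTER_CUBIC))
a=cv2.imread("pics/scene0.png")[180:405,205:365]
cv2.imwrite("pics/scenec.png",cv2.resize(a,None,fx=2.6,fy=2.6,interpolation=cv2.INTER_CUBIC))
E
```

```text
(no output)
```

View pics/topc.png

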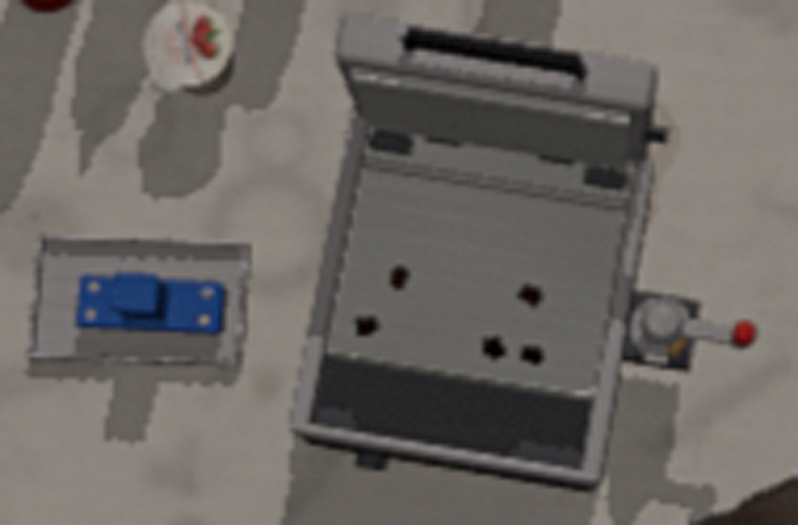

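View pics/scenec.png

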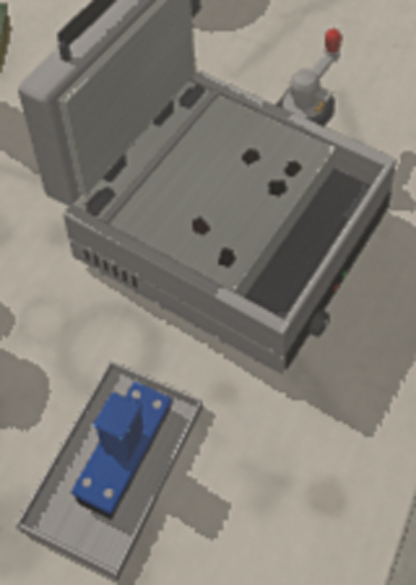

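```bash
cat > h.py <<'E'
import numpy as np,cv2
from scipy.spatial.transform import Rotation as R
from scipy.optimize import least_squares
CAM={"top":(42.573113503069585,280.169,207.7095,[0.23219202,-0.07569068,1.80919351],[-2.1520578,2.06206779,-0.21614548]),
"scene":(57.895190868466756,289.3395,209.6535,[0.24983807,0.60810285,0.89743047],[-0.59436615,2.70345212,-1.07878123])}
def proj(c,P):
    fy,cx,cy,p,a=CAM[c];f=210/np.tan(np.radians(fy)/2)
    q=R.from_rotvec(a).inv().apply(np.atleast_2d(P)-p);return np.c_[cx+f*q[:,0]/q[:,2],cy+f*q[:,1]/q[:,2]]
def ray(c,uv,z):
    fy,cx,cy,p,a=CAM[c];f=210/np.tan(np.radians(fy)/2)
    d=R.from_rotvec(a).apply([(uv[0]-cx)/f,(uv[1]-cy)/f,1]);return np.array(p)+d*(z-p[2])/d[2]
def T(p,P):
    P=np.atleast_2d(P)/1000.;c,s=np.cos(p[2]),np.sin(p[2])
    return np.c_[p[0]+c*P[:,0]-s*P[:,1],p[1]+s*P[:,0]+c*P[:,1],P[:,2]]
def fit(obs,x0):
    fn=lambda p:np.concatenate([(proj(c,T(p,P))[0]-uv) for c,P,uv in obs])
    r=least_squares(fn,x0,loss='soft_l1');return r.x,np.round(fn(r.x).reshape(-1,2),1)
tc=lambda u,v:((u+.5)/4.2-.5+135,(v+.5)/4.2-.5+165)
sc=lambda u,v:((u+.5)/2.6-.5+205,(v+.5)/2.6-.5+180)
E
python3 - <<'E'
from h import *
g,r=fit([("top",(0,-209,139),tc(743,333)),("top",(-62,105,85),tc(327,352)),("top",(-62,-105,85),tc(592,392)),("top",(-128,-120,92),tc(597,487)),("top",(-128,120,92),tc(297,432)),
("scene",(0,-209,135),sc(333,40)),("scene",(-62,105,85),sc(240,293)),("scene",(-62,-105,85),sc(333,148))],[.6,-.1,0]);print("grill",g,r.tolist())
def box(n,hx,hy,z,t,s,x0):
    K=[(hx,hy,z),(hx,-hy,z),(-hx,-hy,z),(-hx,hy,z)]
    for o in([("top",k,tc(*q)) for k,q in zip(K,t)],[("scene",k,sc(*q)) for k,q in zip(K,s)]):
        print(n,*[x.tolist() for x in fit(o,x0)])
    o=[("top",k,tc(*q)) for k,q in zip(K,t)]+[("scene",k,sc(*q)) for k,q in zip(K,s)];p,_=fit(o,x0);print(n,p);return p
box("tray",50,85,14,[(43,240),(250,245),(243,368),(30,360)],[(22,527),(110,367),(203,404),(118,577)],[.6,.2,0])
box("block",21,58,28,[(80,277),(224,283),(222,333),(77,327)],[(75,495),(135,384),(172,397),(108,513)],[.6,.2,0])
c,s=np.cos(g[2]),np.sin(g[2]);M=np.array([[c,s],[-s,c]])
for cam,f,L in(("top",tc,[(400,277),(367,325),(530,295),(493,348),(531,355)]),("scene",sc,[(201,226),(227,258),(250,157),(278,187),(293,168)])):
    for q in L: print(cam,np.round(M@(ray(cam,f(*q),.089)[:2]-g[:2])*1000))
E
```

```text
grill [ 0.50503476  0.04645715 -0.12291756] [[0.3, -0.6], [-1.0, 0.2], [0.2, 1.5], [0.2, -0.1], [-2.7, 0.5], [-0.1, -2.4], [-2.9, -0.0], [1.1, -0.7]]
tray [0.4998134666952264, 0.31614414748413894, 0.009559996642244994] [[-0.4, -0.4], [0.3, -0.0], [0.0, 0.1], [0.1, 0.3]]
tray [0.49856110207314797, 0.3227672856096061, 0.014494785472362385] [[-2.1, 0.5], [0.3, -1.8], [0.5, -0.8], [0.2, 0.8]]
tray [0.49913425 0.3207129  0.01643122]
block [0.4963797442009356, 0.305566196135152, 0.0049633581212347915] [[0.1, -0.2], [0.3, -0.3], [-0.1, 0.2], [-0.3, 0.3]]
block [0.4951765185122176, 0.30969186841068064, 0.0011592796707035344] [[-1.9, -0.4], [-0.5, -1.3], [0.5, 0.5], [1.6, 0.7]]
block [0.49567492 0.30811999 0.00278804]
top [ 5. 57.]
top [-36.  75.]
top [  8. -44.]
top [-37. -23.]
top [-38. -53.]
scene [ 3. 59.]
scene [-39.  77.]
scene [  7. -42.]
scene [-38. -23.]
scene [-39. -53.]
```

```bash
cat >> h.py <<'E'
GR=np.array([0.505,0.0465,-0.123])
def G(x,y,z): return T(GR,(x,y,z))[0]
def to(P,ang):
    "tool-axes shift and turn (about tool z) to reach world P with tool x at heading ang, tool down"
    from workcell import bot, camrig, readout, ticket
    o=readout.get_obs();M=R.from_rotvec(o["orientation"]);x=M.apply([1,0,0]);h=np.arctan2(x[1],x[0])
    d=M.inv().apply(np.array(P)-o["tcp_pos"]);t=-((ang-h+np.pi)%(2*np.pi)-np.pi)
    print("t%.2f tcp"%o["time"],np.round(o["tcp_pos"],4),"h%.3f"%h,"tilt",np.round(M.apply([0,0,1])[:2],3),"-> d",np.round(d,4),"turn %.3f"%t,"F",np.round(o["force"],1))
E
python3 drive.py '{"rows": [[0.085, 0, 0, -0.06, -0.18], [0.085, 0, 0, -0.12, -0.36], [0.085, 0, 0, -0.18, -0.54], [0.085, 0.04, -0.03, -0.18, -0.72], [0.085, 0.08, -0.06, -0.18, -0.9]]}'
python3 -c "
from h import *
to([.47,-.15,.41],1.57)"
```

```text
time: 0.72
tcp_pos: [0.3089, -0.479, 0.4113]
orientation: [2.467, 1.945, 0.0]
force: [0.6, 0.3, -0.2]
finger_gap: 0.0848
finger_force: 0.0
t0.72 tcp [ 0.3089 -0.479   0.4113] h1.336 tilt [ 0. -0.] -> d [0.3575 0.08   0.0013] turn -0.234 F [ 0.6  0.3 -0.2]
```

```bash
python3 drive.py '{"rows": [[0.085, 0.06, 0.013, 0, -0.1], [0.085, 0.12, 0.027, 0, -0.234], [0.085, 0.18, 0.04, 0, -0.234], [0.085, 0.24, 0.053, 0, -0.234], [0.085, 0.30, 0.067, 0, -0.234]]}' >/dev/null
python3 drive.py '{"rows": [[0.085, 0.06, 0, 0, 0], [0.085, 0.12, 0, 0, 0], [0.085, 0.18, 0, 0, 0], [0.085, 0.24, 0, 0, 0], [0.085, 0.30, 0, 0, 0]]}'
python3 -c "
from h import *
to([.496,.308,.25],1.57)"
```

```text
time: 1.98
tcp_pos: [0.4464, 0.0974, 0.4112]
orientation: [2.228, 2.215, -0.0]
force: [1.3, -0.2, 0.1]
finger_gap: 0.0849
finger_force: 0.0
t1.98 tcp [0.4464 0.0974 0.4112] h1.565 tilt [ 0. -0.] -> d [0.2109 0.0483 0.1612] turn -0.005 F [ 1.3 -0.2  0.1]
```

```bash
python3 drive.py '{"rows": [[0.085, 0.053, 0.012, 0.03, 0], [0.085, 0.106, 0.024, 0.06, 0], [0.085, 0.159, 0.036, 0.10, 0], [0.085, 0.21, 0.048, 0.14, 0], [0.085, 0.21, 0.048, 0.16, 0]]}' >/dev/null
python3 drive.py '{"rows": [[0.085, 0, 0, 0, 0], [0.085, 0, 0, 0, 0]]}'
python3 - <<'E'
from workcell import bot, camrig, readout, ticket
import cv2
f=camrig.grab_frame("wrist");cv2.imwrite("pics/w1.png",f["color"][:,:,::-1]);print({k:f[k] for k in f if k!="color"})
from h import *
to([.496,.308,.25],1.57)
E
```

```text
time: 2.85
tcp_pos: [0.4964, 0.3049, 0.2523]
orientation: [2.228, 2.214, 0.001]
force: [0.3, -0.3, -0.1]
finger_gap: 0.0849
finger_force: 0.0
{'fov_y': 65.70646984690485, 'cx': 276.1919303170892, 'cy': 211.8113458408584, 'position': array([0.49700722, 0.37644368, 0.39536245]), 'attitude': array([ 2.85825568e+00, -1.05594805e-02, -4.39528227e-04])}
t2.90 tcp [0.4965 0.3047 0.2527] h1.564 tilt [0.002 0.001] -> d [ 0.0032 -0.0005  0.0027] turn -0.006 F [ 0.6 -0.6  0.1]
```

View pics/w1.png

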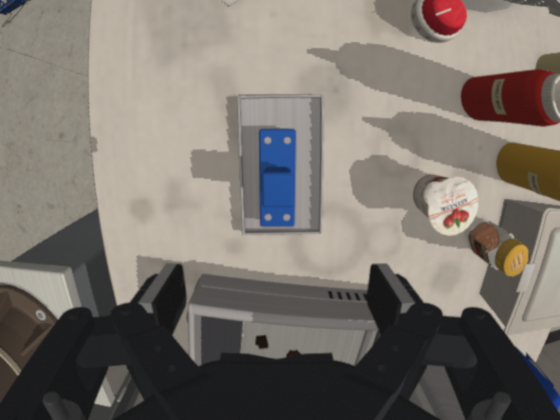

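The wrist view shows the blue holder from (260,129) to (296,225), and the tray rim from (239,95) to (321,233).

```bash
cat >> h.py <<'E'
def wray(f,uv,z):
    F=210/np.tan(np.radians(f["fov_y"])/2);d=np.array([uv[0]-f["cx"],uv[1]-f["cy"]]);r=np.hypot(*d);a=r/F
    v=R.from_rotvec(f["attitude"]).apply([*(np.sin(a)*d/r),np.cos(a)]);p=np.array(f["position"]);return p+v*(z-p[2])/v[2]
E
python3 - <<'E'
from h import *
f={'fov_y': 65.70646984690485, 'cx': 276.1919303170892, 'cy': 211.8113458408584, 'position': [0.49700722, 0.37644368, 0.39536245], 'attitude':[ 2.85825568e+00, -1.05594805e-02, -4.39528227e-04]}
for L,z in(([(260,129),(295,129),(296,225),(260,225)],.028),([(239,95),(322,96),(321,233),(243,234)],.014),([(262,170),(293,170),(293,205),(263,207)],.086)):
    P=np.array([wray(f,q,z)[:2] for q in L]);print(np.round(P,4).tolist(),P.mean(0))
E
```

```text
[[0.4791, 0.3661], [0.5182, 0.3659], [0.52, 0.2529], [0.4771, 0.2533]] [0.49860298 0.30953941]
[[0.4545, 0.4063], [0.5506, 0.4048], [0.5525, 0.2373], [0.4547, 0.2368]] [0.50307352 0.32129272]
[[0.4832, 0.3283], [0.513, 0.3281], [0.5132, 0.2932], [0.4836, 0.2914]] [0.49826813 0.31026925]
```

```bash
python3 drive.py '{"rows": [[0.085, 0.004, 0.001, 0.05, 0], [0.085, 0.004, 0.001, 0.1, 0], [0.085, 0.004, 0.001, 0.15, 0], [0.085, 0.004, 0.001, 0.19, 0], [0.085, 0.004, 0.001, 0.207, 0]]}' 60 >/dev/null
python3 drive.py '{"rows": [[0.085, 0, 0, 0, 0], [0.02, 0, 0, 0, 0], [0.02, 0, 0, 0, 0], [0.02, 0, 0, 0, 0], [0.02, 0, 0, 0, 0]]}' 60
python3 drive.py '{"rows": [[0.02, 0, 0, 0, 0], [0.02, 0, 0, 0, 0], [0.02, 0, 0, -0.02, 0], [0.02, 0, 0, -0.05, 0], [0.02, 0, 0, -0.05, 0]]}' 60
python3 -c "
from h import *
to(G(45,45,.13),1.448)"
```

```text
time: 4.15
tcp_pos: [0.4974, 0.3094, 0.0452]
orientation: [2.228, 2.214, 0.002]
force: [-0.5, -1.1, 7.9]
finger_gap: 0.0299
finger_force: 58.8
time: 4.78
tcp_pos: [0.4978, 0.3096, 0.0959]
orientation: [2.227, 2.214, 0.005]
force: [0.4, -0.0, -3.4]
finger_gap: 0.0293
finger_force: 59.8
t4.78 tcp [0.4978 0.3096 0.0959] h1.565 tilt [0.003 0.001] -> d [-0.2237  0.0584  0.0956] turn 0.117 F [ 0.4 -0.  -3.4]
```

```bash
python3 drive.py '{"rows": [[0.02, 0, 0, -0.055, 0], [0.02, -0.01, 0.003, -0.105, 0], [0.02, -0.06, 0.015, -0.11, 0.03], [0.02, -0.11, 0.03, -0.11, 0.06], [0.02, -0.165, 0.044, -0.11, 0.09]]}' >/dev/null
python3 drive.py '{"rows": [[0.02, -0.02, 0.005, 0, 0.015], [0.02, -0.04, 0.01, 0, 0.027], [0.02, -0.055, 0.014, 0, 0.027], [0.02, -0.055, 0.014, 0, 0.027]]}'
python3 - <<'E'
from h import *
from workcell import bot, camrig, readout, ticket
to(G(45,45,127),1.448)
for n in("top","wrist"):
    f=camrig.grab_frame(n);cv2.imwrite(f"pics/{n}2.png",f["color"][:,:,::-1])
print({k:f[k] for k in f if k!="color"})
a=cv2.imread("pics/top2.png")[165:290,195:325];b=cv2.resize(a,None,fx=2.9,fy=2.9,interpolation=cv2.INTER_CUBIC)
w=cv2.imread("pics/wrist2.png");w=w[:363];w=cv2.resize(w,(420,272))
im=np.zeros((363,800,3),np.uint8);im[:,:b.shape[1]]=b[:363,:377] if b.shape[0]>=363 else 0;im[:272,380:]=w;cv2.imwrite("pics/m2.png",im)
E
```

```text
time: 5.9
tcp_pos: [0.5489, 0.0875, 0.2041]
orientation: [-2.354, -2.08, 0.0]
force: [0.1, 0.3, -1.9]
finger_gap: 0.0295
finger_force: 61.0
t5.90 tcp [0.5489 0.0875 0.2041] h1.447 tilt [-0. -0.] -> d [-0.0011  0.0065  0.0771] turn -0.001 F [ 0.1  0.3 -1.9]
{'fov_y': 65.70646984690485, 'cx': 276.1919303170892, 'cy': 211.8113458408584, 'position': array([0.55783176, 0.15919966, 0.34718178]), 'attitude': array([ 2.85299611, -0.17672276, -0.02600812])}
```

View pics/wrist2.png

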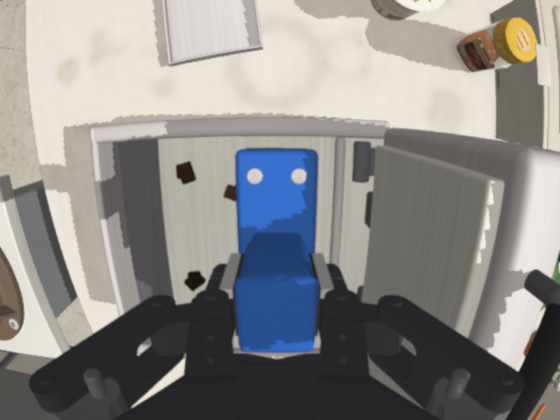

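Wrist view: the block is level in the gripper over the plate. Crusts are at (185,172), (230,192) and (195,281), and the plate's front-left corner is at about (160,141).

```bash
python3 - <<'E'
from h import *
f={'fov_y': 65.70646984690485, 'cx': 276.1919303170892, 'cy': 211.8113458408584, 'position':[0.55783176, 0.15919966, 0.34718178], 'attitude':[ 2.85299611, -0.17672276, -0.02600812]}
c,s=np.cos(GR[2]),np.sin(GR[2]);M=np.array([[c,s],[-s,c]])
for q,z in(((160,141),.085),((163,230),.085),((336,139),.085),((341,210),.085),((185,172),.089),((230,192),.089),((195,281),.089),((237,152),.187),((318,151),.187)):
    print(q,np.round(1000*M@(wray(f,q,z)[:2]-GR[:2])))
E
```

```text
(160, 141) [-59. 104.]
(163, 230) [-63.  25.]
(336, 139) [ 87. 103.]
(341, 210) [93. 43.]
(185, 172) [-37.  77.]
(230, 192) [ 1. 60.]
(195, 281) [-36. -23.]
(237, 152) [ 19. 102.]
(318, 151) [ 59. 103.]
```

```bash
python3 drive.py '{"rows": [[0.02, -0.001, 0.006, 0.03, 0], [0.02, -0.001, 0.006, 0.055, 0], [0.02, -0.001, 0.006, 0.07, 0], [0.02, -0.001, 0.006, 0.074, 0], [0.02, -0.001, 0.006, 0.0755, 0]]}'
python3 drive.py '{"rows": [[0.02, 0, 0, 0.0015, 0], [0.02, 0, 0, 0.0025, 0], [0.02, 0, 0, 0.0025, 0]]}'
python3 -c "
from h import *
to(G(-57,45,127),1.448)"
```

```text
time: 6.62
tcp_pos: [0.5549, 0.0864, 0.1292]
orientation: [2.353, 2.081, 0.001]
force: [0.3, 0.7, -2.5]
finger_gap: 0.0297
finger_force: 61.0
time: 7.0
tcp_pos: [0.555, 0.086, 0.1273]
orientation: [2.353, 2.08, 0.002]
force: [-2.2, -1.1, 5.8]
finger_gap: 0.0299
finger_force: 62.0
t7.00 tcp [0.555  0.086  0.1273] h1.448 tilt [ 0.001 -0.   ] -> d [-4.000e-04 -1.017e-01  1.000e-04] turn -0.000 F [-2.2 -1.1  5.8]
```

```bash
python3 drive.py '{"rows": [[0.02, 0, -0.02, 0, 0], [0.02, 0, -0.04, 0, 0], [0.02, 0, -0.06, 0, 0], [0.02, 0, -0.08, 0, 0], [0.02, 0, -0.09, 0, 0]]}'
python3 drive.py '{"rows": [[0.02, 0, -0.01, 0, 0], [0.02, 0, -0.018, 0, 0], [0.02, 0, -0.018, 0, 0], [0.02, 0, -0.018, 0, 0]]}'
python3 -c "
from h import *
to(G(45,-42,127),1.448)"
```

```text
time: 7.62
tcp_pos: [0.4658, 0.0973, 0.1273]
orientation: [2.352, 2.079, 0.004]
force: [2.8, -0.3, 0.7]
finger_gap: 0.0297
finger_force: 61.1
time: 8.12
tcp_pos: [0.4481, 0.0995, 0.1272]
orientation: [2.353, 2.08, 0.003]
force: [0.0, 1.0, 11.7]
finger_gap: 0.0294
finger_force: 62.4
t8.12 tcp [0.4481 0.0995 0.1272] h1.448 tilt [0.002 0.   ] -> d [-0.0876  0.1079  0.0003] turn -0.000 F [ 0.   1.  11.7]
```

```bash
python3 drive.py '{"rows": [[0.02, 0, 0, -0.04, 0], [0.02, -0.02, 0.02, -0.06, 0], [0.02, -0.05, 0.06, -0.06, 0], [0.02, -0.0876, 0.1, -0.06, 0], [0.02, -0.0876, 0.108, -0.06, 0]]}' >/dev/null
python3 drive.py '{"rows": [[0.02, 0, 0, 0, 0], [0.02, 0, 0, 0, 0]]}'
python3 - <<'E'
from h import *
from workcell import bot, camrig, readout, ticket
to(G(45,-42,127),1.448)
f=camrig.grab_frame("wrist");cv2.imwrite("pics/w3.png",f["color"][:,:,::-1])
print({k:f[k] for k in f if k!="color"})
E
```

```text
time: 9.0
tcp_pos: [0.543, -0.0, 0.1861]
orientation: [-2.352, -2.081, 0.001]
force: [0.3, 0.0, -2.6]
finger_gap: 0.0295
finger_force: 61.4
t9.00 tcp [ 0.543  -0.      0.1861] h1.449 tilt [-0.001  0.   ] -> d [-0.0005  0.0017  0.0591] turn 0.001 F [ 0.3  0.  -2.6]
{'fov_y': 65.70646984690485, 'cx': 276.1919303170892, 'cy': 211.8113458408584, 'position': array([0.55214545, 0.07105566, 0.3290848 ]), 'attitude': array([ 2.85305705, -0.17537873, -0.02733753])}
```

View pics/w3.png

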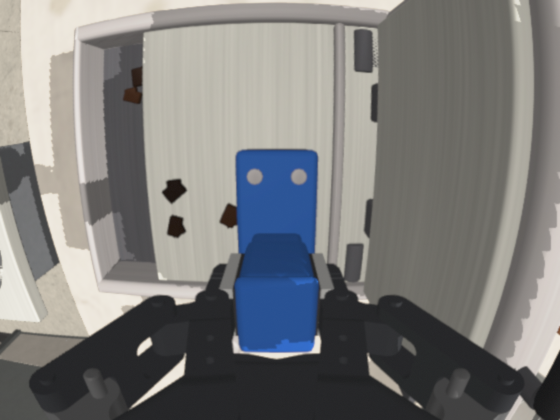

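Two crusts are in the trough, near (135,85). The other three, at (175,190), (176,226) and (230,215), lie ahead of the block.

```bash
python3 drive.py '{"rows": [[0.02, 0, 0.006, 0.03, 0], [0.02, 0, 0.006, 0.05, 0], [0.02, 0, 0.006, 0.058, 0], [0.02, 0, 0.006, 0.0605, 0], [0.02, 0, 0.006, 0.0605, 0]]}'
python3 drive.py '{"rows": [[0.02, 0, -0.02, 0, 0], [0.02, 0, -0.04, 0, 0], [0.02, 0, -0.06, 0, 0], [0.02, 0, -0.08, 0, 0], [0.02, 0, -0.09, 0, 0]]}'
python3 drive.py '{"rows": [[0.02, 0, -0.01, 0, 0], [0.02, 0, -0.022, 0, 0], [0.02, 0, -0.022, 0, 0], [0.02, 0, -0.022, 0, 0]]}'
python3 -c "
from h import *
to(G(-62,-42,127),1.448)"
```

```text
time: 9.68
tcp_pos: [0.5495, -0.0011, 0.1272]
orientation: [2.353, 2.081, 0.0]
force: [-3.8, -0.3, 6.5]
finger_gap: 0.0297
finger_force: 62.3
time: 10.3
tcp_pos: [0.4611, 0.0097, 0.1272]
orientation: [2.351, 2.079, 0.004]
force: [3.2, -0.3, 1.4]
finger_gap: 0.0295
finger_force: 61.2
time: 10.8
tcp_pos: [0.4393, 0.0123, 0.1271]
orientation: [2.352, 2.08, 0.003]
force: [-1.1, 0.4, 14.2]
finger_gap: 0.0297
finger_force: 62.9
t10.80 tcp [0.4393 0.0123 0.1271] h1.448 tilt [ 0.003 -0.   ] -> d [ 0.     -0.001   0.0001] turn 0.000 F [-1.1  0.4 14.2]
```

```bash
python3 drive.py '{"rows": [[0.02, 0, 0, -0.05, 0], [0.02, 0, 0.03, -0.09, 0], [0.02, 0, 0.06, -0.10, 0], [0.02, 0, 0.09, -0.10, 0], [0.02, 0, 0.09, -0.10, 0]]}'
python3 - <<'E'
from h import *
from workcell import bot, camrig, readout, ticket
to([.5,.32,.2],1.565)
f=camrig.grab_frame("wrist");cv2.imwrite("pics/w4.png",f["color"][:,:,::-1])
print({k:f[k] for k in f if k!="color"})
E
```

```text
time: 11.42
tcp_pos: [0.529, 0.0011, 0.2257]
orientation: [2.353, 2.081, 0.0]
force: [-0.3, -0.4, -2.4]
finger_gap: 0.0295
finger_force: 61.6
t11.43 tcp [0.529  0.0011 0.2257] h1.448 tilt [ 0. -0.] -> d [ 0.3129 -0.0678  0.0257] turn -0.117 F [-0.3 -0.4 -2.4]
{'fov_y': 65.70646984690485, 'cx': 276.1919303170892, 'cy': 211.8113458408584, 'position': array([0.53799714, 0.07223881, 0.36869359]), 'attitude': array([ 2.85282676, -0.17662941, -0.02561376])}
```

View pics/w4.png

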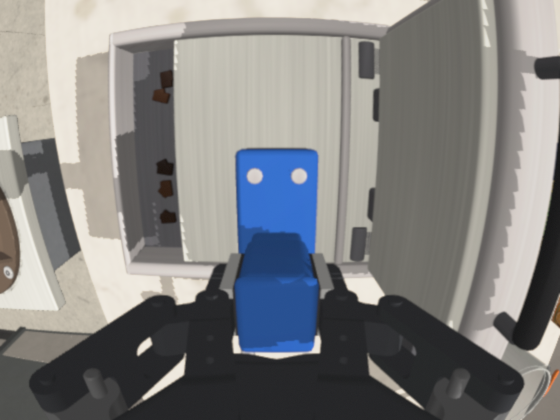

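All five crusts are in the trough, at about (165, 79–216). Next I'll take the block to the tray.

```bash
python3 drive.py '{"rows": [[0.02, 0.055, -0.012, 0, -0.03], [0.02, 0.11, -0.024, 0, -0.06], [0.02, 0.165, -0.036, 0, -0.09], [0.02, 0.22, -0.048, 0, -0.117], [0.02, 0.275, -0.06, 0, -0.117]]}' >/dev/null
python3 drive.py '{"rows": [[0.02, 0.037, -0.004, 0.03, 0], [0.02, 0.037, -0.004, 0.08, 0], [0.02, 0.037, -0.004, 0.13, 0], [0.02, 0.037, -0.004, 0.16, 0], [0.02, 0.037, -0.004, 0.16, 0]]}'
python3 - <<'E'
from h import *
to([.501,.318,.046],1.568)
f={'fov_y': 65.70646984690485, 'cx': 276.1919303170892, 'cy': 211.8113458408584, 'position':[0.53799714, 0.07223881, 0.36869359], 'attitude':[ 2.85282676, -0.17662941, -0.02561376]}
c,s=np.cos(GR[2]),np.sin(GR[2]);M=np.array([[c,s],[-s,c]])
for q in((166,79),(160,96),(165,167),(165,188),(167,216)): print(np.round(1000*M@(wray(f,q,.053)[:2]-GR[:2])))
E
```

```text
time: 12.72
tcp_pos: [0.4967, 0.3177, 0.0641]
orientation: [-2.227, -2.214, 0.008]
force: [0.1, -0.3, -1.6]
finger_gap: 0.0298
finger_force: 62.0
t12.72 tcp [0.4967 0.3177 0.0641] h1.565 tilt [-0.004 -0.002] -> d [0.0004 0.0044 0.0181] turn -0.003 F [ 0.1 -0.3 -1.6]
[-79.  74.]
[-86.  58.]
[-84. -15.]
[-85. -37.]
[-86. -67.]
```

```bash
python3 drive.py '{"rows": [[0.02, 0, 0.004, 0.01, 0], [0.02, 0, 0.004, 0.016, 0], [0.02, 0, 0.004, 0.0183, 0], [0.02, 0, 0.004, 0.0183, 0]]}'
python3 drive.py '{"rows": [[0.085, 0, 0, 0, 0], [0.085, 0, 0, 0, 0], [0.085, 0, 0, 0, 0], [0.085, 0, 0, 0, 0], [0.085, 0, 0, -0.03, 0]]}'
python3 drive.py '{"rows": [[0.085, 0, 0, -0.06, 0], [0.03, 0, 0, -0.12, 0], [0.0, 0, 0, -0.18, 0], [0.0, 0, 0, -0.24, 0], [0.0, 0, 0, -0.29, 0]]}'
python3 - <<'E'
from h import *
to(G(200,30,340),1.448)
hb=lambda th:(108-197.4*np.cos(th+.158),0,83+197.4*np.sin(th+.158))
from scipy.optimize import minimize_scalar
e=lambda th:abs(proj("top",T(GR,hb(th)))[0]-np.array(tc(493,50)))
for th in(1.5,1.57,1.65,1.7,1.75,1.8): print(th,np.round(hb(th)),e(th))
from workcell import bot, camrig, readout, ticket
f=camrig.grab_frame("scene");cv2.imwrite("pics/s5.png",f["color"][:,:,::-1])
a=f["color"][150:405,190:370,::-1];cv2.imwrite("pics/s5c.png",cv2.resize(a,None,fx=2.3,fy=2.3,interpolation=cv2.INTER_CUBIC))
E
```

```text
time: 13.22
tcp_pos: [0.5025, 0.3184, 0.0477]
orientation: [2.228, 2.215, 0.0]
force: [-1.2, -0.0, -2.8]
finger_gap: 0.0294
finger_force: 61.9
time: 13.85
tcp_pos: [0.5016, 0.318, 0.0762]
orientation: [-2.227, -2.214, 0.006]
force: [0.2, -0.2, 0.5]
finger_gap: 0.0851
finger_force: 0.0
time: 14.48
tcp_pos: [0.5021, 0.3183, 0.3702]
orientation: [2.228, 2.214, 0.002]
force: [1.3, 0.5, -0.6]
finger_gap: 0.0114
finger_force: 0.0
t14.47 tcp [0.5021 0.3183 0.3702] h1.565 tilt [0.001 0.001] -> d [-0.2654  0.2066  0.0303] turn 0.117 F [ 1.3  0.5 -0.6]
1.5 [125.   0. 280.] [1.51487132 6.47352999]
1.57 [139.   0. 278.] [0.65972705 2.16353877]
1.65 [154.   0. 275.] [0.32113218 2.56423937]
1.7 [164.   0. 272.] [0.93252521 5.3957622 ]
1.75 [173.   0. 269.] [1.54023336 8.12202755]
1.8 [183.   0. 266.] [ 2.14229286 10.73503732]
```

View pics/s5c.png

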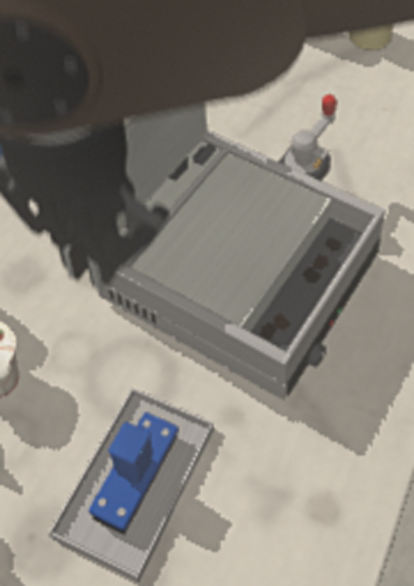

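The block stands in its tray, around (130,470) in the crop, and the crusts are in the trough. The bar position puts the lid at about 1.61 rad.

```bash
python3 drive.py '{"rows": [[0, -0.03, 0.05, 0, 0.03], [0, -0.07, 0.09, 0, 0.06], [0, -0.11, 0.13, 0, 0.09], [0, -0.15, 0.17, 0, 0.117], [0, -0.19, 0.2066, 0, 0.117]]}' >/dev/null
python3 drive.py '{"rows": [[0, -0.05, 0, 0, 0], [0, -0.075, 0, 0.03, 0], [0, -0.075, 0, 0.03, 0], [0, -0.075, 0, 0.03, 0]]}'
python3 -c "
from h import *
to(G(195,30,268),1.448)"
```

```text
time: 15.65
tcp_pos: [0.6989, 0.0534, 0.3381]
orientation: [2.353, 2.081, 0.001]
force: [0.2, -0.7, 0.5]
finger_gap: -0.0001
finger_force: 0.0
t15.65 tcp [0.6989 0.0534 0.3381] h1.448 tilt [0.001 0.   ] -> d [-0.0007  0.0034  0.0702] turn 0.000 F [ 0.2 -0.7  0.5]
```

```bash
python3 drive.py '{"rows": [[0, 0, 0, 0.04, 0], [0, 0, 0, 0.07, 0], [0, 0, -0.01, 0.07, 0], [0, 0, -0.025, 0.07, 0], [0, 0, -0.04, 0.07, 0]]}'
python3 drive.py '{"rows": [[0, 0, -0.015, 0, 0], [0, 0, -0.03, 0, 0], [0, 0, -0.045, 0, 0], [0, 0, -0.06, 0.002, 0], [0, 0, -0.075, 0.003, 0]]}'
python3 drive.py '{"rows": [[0, 0, -0.012, 0.003, 0], [0, 0, -0.024, 0.006, 0], [0, 0, -0.024, 0.006, 0]]}'
python3 - <<'E'
from h import *
from workcell import bot, camrig, readout, ticket
to(G(52,30,259),1.448)
f=camrig.grab_frame("wrist");cv2.imwrite("pics/w6.png",f["color"][:,:,::-1])
E
```

```text
time: 16.27
tcp_pos: [0.6603, 0.0585, 0.2716]
orientation: [2.349, 2.078, 0.01]
force: [6.5, -0.5, 10.1]
finger_gap: 0.0001
finger_force: 4.7
time: 16.9
tcp_pos: [0.5847, 0.0676, 0.2667]
orientation: [2.351, 2.08, 0.005]
force: [3.7, -0.5, -1.3]
finger_gap: 0.0002
finger_force: 1.7
time: 17.27
tcp_pos: [0.5596, 0.07, 0.2582]
orientation: [-2.353, -2.081, 0.002]
force: [0.3, 0.0, 0.7]
finger_gap: 0.0001
finger_force: 0.0
t17.27 tcp [0.5596 0.07   0.2582] h1.448 tilt [-0.002 -0.   ] -> d [ 0.      0.0007 -0.0008] turn 0.000 F [0.3 0.  0.7]
```

View pics/w6.png

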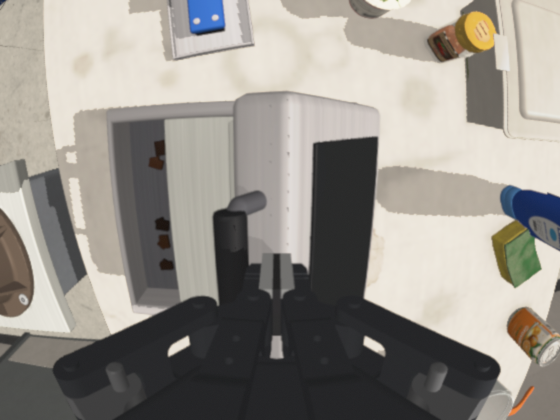

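The fingers are behind the bar, whose left end is near (231,213), and the lid is partly lowered.

```bash
python3 - <<'E'
from h import *
from workcell import bot, camrig, readout, ticket
f=camrig.grab_frame("wrist");c,s=np.cos(GR[2]),np.sin(GR[2]);M=np.array([[c,s],[-s,c]])
for th in np.arange(.6,1.25,.1):
    b=(108-197.4*np.cos(th+.158),83+197.4*np.sin(th+.158))
    print(round(th,2),np.round(b),np.round(1000*M@(wray(f,(231,213),b[1]/1000)[:2]-GR[:2])))
E
```

```text
0.6 [-35. 219.] [25. 48.]
0.7 [-21. 232.] [27. 52.]
0.8 [ -6. 244.] [29. 55.]
0.9 [ 11. 255.] [31. 58.]
1.0 [ 29. 264.] [32. 61.]
1.1 [ 47. 271.] [33. 63.]
1.2 [ 66. 276.] [34. 65.]
```

```bash
python3 drive.py '{"rows": [[0, 0, 0, -0.037, 0], [0, 0, 0, -0.037, 0], [0, 0, -0.024, -0.037, 0], [0, 0, -0.024, -0.018, 0], [0, 0, -0.024, -0.018, 0]]}' 
python3 drive.py '{"rows": [[0, 0, -0.012, 0.013, 0], [0, 0, -0.029, 0.024, 0], [0, 0, -0.044, 0.036, 0], [0, 0, -0.058, 0.049, 0], [0, 0, -0.071, 0.064, 0]]}' 
python3 -c "
from h import *
to(G(-43,30,212),1.448)"
```

```text
time: 18.0
tcp_pos: [0.5363, 0.0727, 0.2749]
orientation: [-2.352, -2.079, 0.004]
force: [-0.1, -0.4, 1.1]
finger_gap: -0.0002
finger_force: 0.0
time: 18.62
tcp_pos: [0.4581, 0.0826, 0.2142]
orientation: [-2.344, -2.073, 0.018]
force: [-54.2, 9.4, 50.0]
finger_gap: 0.0
finger_force: 27.9
t18.62 tcp [0.4581 0.0826 0.2142] h1.448 tilt [-0.017  0.001] -> d [-0.0001  0.008   0.002 ] turn 0.000 F [-54.2   9.4  50. ]
```

```bash
python3 drive.py '{"rows": [[0, 0, 0, -0.03, 0], [0, 0, 0.01, -0.06, 0], [0, 0, 0.02, -0.07, 0], [0, 0, 0.02, -0.07, 0]]}' 
python3 - <<'E'
from h import *
from workcell import bot, camrig, readout, ticket
f=camrig.grab_frame("wrist");cv2.imwrite("pics/w7.png",f["color"][:,:,::-1]);print({k:f[k] for k in f if k!="color"})
to(G(-43,30,212),1.448)
E
```

```text
time: 19.12
tcp_pos: [0.4869, 0.0788, 0.2822]
orientation: [2.354, 2.08, 0.0]
force: [-0.1, -0.1, -1.6]
finger_gap: 0.0001
finger_force: 0.0
{'fov_y': 65.70646984690485, 'cx': 276.1919303170892, 'cy': 211.8113458408584, 'position': array([0.49598395, 0.14996089, 0.42522574]), 'attitude': array([ 2.85279824, -0.17734489, -0.0255545 ])}
t19.18 tcp [0.4862 0.0789 0.2815] h1.448 tilt [-0.001 -0.   ] -> d [ 0.0002 -0.0203  0.0695] turn -0.000 F [-0.7  0.  -0.2]
```

View pics/w7.png

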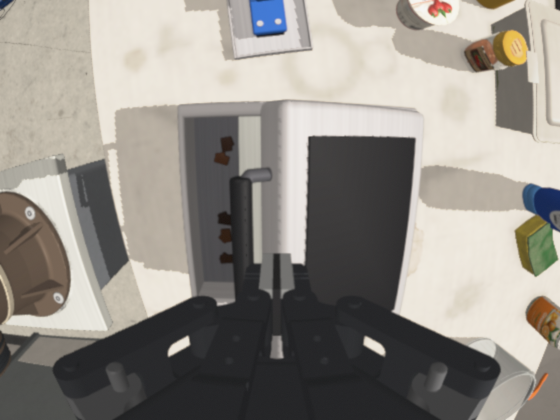

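The bar's left end is at about (241,180), in front of the fingers. I've used all 10 pictures, so the rest goes by numbers.

```bash
python3 - <<'E'
from h import *
f={'fov_y': 65.70646984690485, 'cx': 276.1919303170892, 'cy': 211.8113458408584, 'position':[0.49598395, 0.14996089, 0.42522574], 'attitude':[ 2.85279824, -0.17734489, -0.0255545 ]}
c,s=np.cos(GR[2]),np.sin(GR[2]);M=np.array([[c,s],[-s,c]])
for th in np.arange(.3,1.15,.1):
    b=(108-197.4*np.cos(th+.158),83+197.4*np.sin(th+.158))
    print(round(th,2),np.round(b),np.round(1000*M@(wray(f,(241,180),b[1]/1000)[:2]-GR[:2])))
E
```

```text
0.3 [-69. 170.] [-50.  54.]
0.4 [-59. 188.] [-48.  57.]
0.5 [-48. 204.] [-46.  60.]
0.6 [-35. 219.] [-45.  63.]
0.7 [-21. 232.] [-43.  65.]
0.8 [ -6. 244.] [-42.  68.]
0.9 [ 11. 255.] [-40.  70.]
1.0 [ 29. 264.] [-40.  71.]
1.1 [ 47. 271.] [-39.  73.]
```

```bash
python3 drive.py '{"rows": [[0, 0, 0, 0, 0.18], [0, 0, 0, 0, 0.36], [0, 0, 0, 0, 0.54], [0, 0, 0, 0, 0.72], [0, 0, 0, 0, 0.9]]}' >/dev/null
python3 drive.py '{"rows": [[0, 0, 0, 0, 0.17], [0, 0, 0, 0, 0.34], [0, 0, 0, 0, 0.51], [0, 0, 0, 0, 0.671], [0, 0, 0, 0, 0.671]]}' 
python3 -c "
from h import *
to(G(-44,30,218),-.123)"
```

```text
time: 20.42
tcp_pos: [0.4858, 0.079, 0.2813]
orientation: [3.135, -0.192, -0.003]
force: [0.3, 0.8, 0.1]
finger_gap: -0.0001
finger_force: 0.0
t20.43 tcp [0.4858 0.079  0.2813] h-0.122 tilt [-0.002 -0.   ] -> d [-0.0208 -0.0002  0.0634] turn 0.001 F [0.3 0.8 0.1]
```

```bash
python3 drive.py '{"rows": [[0, -0.021, 0, 0.04, 0], [0, -0.021, 0, 0.063, 0], [0, -0.025, 0, 0.07, 0], [0, -0.029, 0, 0.0774, 0], [0, -0.034, 0, 0.0854, 0]]}'
python3 drive.py '{"rows": [[0, -0.005, 0, 0.009, 0], [0, -0.010, 0, 0.018, 0], [0, -0.010, 0, 0.018, 0]]}'
python3 -c "
from h import *
to(G(-67,30,178),-.123)"
```

```text
time: 21.05
tcp_pos: [0.4522, 0.0833, 0.1974]
orientation: [3.136, -0.19, -0.0]
force: [-3.8, 0.2, 5.8]
finger_gap: 0.0003
finger_force: 2.4
time: 21.42
tcp_pos: [0.4424, 0.0844, 0.1786]
orientation: [3.136, -0.193, -0.001]
force: [0.2, 0.0, -0.7]
finger_gap: -0.0003
finger_force: 0.0
t21.43 tcp [0.4424 0.0844 0.1786] h-0.123 tilt [-0. -0.] -> d [-0.0002 -0.      0.0006] turn 0.000 F [ 0.2  0.  -0.7]
```

```bash
python3 drive.py '{"rows": [[0, -0.004, 0, 0.009, 0], [0, -0.008, 0, 0.018, 0], [0, -0.011, 0, 0.028, 0], [0, -0.014, 0, 0.037, 0], [0, -0.016, 0, 0.046, 0]]}'
python3 drive.py '{"rows": [[0, -0.001, 0, 0.006, 0], [0, -0.001, 0, 0.010, 0], [0, -0.001, 0, 0.012, 0], [0, -0.001, 0, 0.013, 0], [0, -0.001, 0, 0.013, 0]]}'
python3 -c "
from h import *
to(G(-85,30,120),-.123)"
```

```text
time: 22.05
tcp_pos: [0.4264, 0.0864, 0.1324]
orientation: [3.135, -0.193, -0.001]
force: [-1.8, 1.1, 1.7]
finger_gap: 0.0002
finger_force: 1.0
time: 22.68
tcp_pos: [0.4258, 0.0865, 0.1213]
orientation: [-3.136, 0.193, -0.002]
force: [-7.4, 0.1, 25.5]
finger_gap: -0.0
finger_force: 12.7
t22.68 tcp [0.4258 0.0865 0.1213] h-0.123 tilt [ 0.001 -0.   ] -> d [-0.0015  0.      0.0013] turn -0.000 F [-7.4  0.1 25.5]
```

```bash
python3 drive.py '{"rows": [[0, 0, 0, -0.05, 0], [0, 0, 0, -0.10, 0], [0, 0.03, 0.05, -0.10, 0], [0, 0.06, 0.10, -0.10, 0], [0, 0.09, 0.15, -0.10, 0]]}' >/dev/null
python3 drive.py '{"rows": [[0, 0.015, 0.05, 0, 0], [0, 0.029, 0.092, 0, 0], [0, 0.029, 0.092, 0, 0], [0, 0.029, 0.092, 0, 0]]}' 
python3 - <<'E'
from h import *
from workcell import bot, camrig, readout, ticket
to(G(33,-212,121),-.123)
f=camrig.grab_frame("top")
hsv=cv2.cvtColor(f["color"],cv2.COLOR_RGB2HSV);m=((hsv[...,1]>150)&((hsv[...,0]<8)|(hsv[...,0]>172))&(hsv[...,2]>90)).astype(np.uint8)
n,_,st,ce=cv2.connectedComponentsWithStats(m)
print([(st[i].tolist(),np.round(ce[i],1).tolist()) for i in range(1,n) if 270<ce[i][0]<340 and 200<ce[i][1]<290])
print(proj("top",T(GR,(0,-209,137))))
E
```

```text
time: 23.8
tcp_pos: [0.5139, -0.168, 0.2199]
orientation: [-3.135, 0.194, 0.0]
force: [-0.2, 0.3, -0.3]
finger_gap: -0.0003
finger_force: 0.0
t23.80 tcp [ 0.5139 -0.168   0.2199] h-0.124 tilt [-0.  0.] -> d [-0.0022  0.0002  0.0989] turn -0.001 F [-0.2  0.3 -0.3]
[]
[[311.72583811 243.46152459]]
```

```bash
python3 drive.py '{"rows": [[0, 0, 0, 0.05, 0], [0, 0, 0, 0.085, 0], [0, 0, 0, 0.099, 0], [0, 0, 0, 0.099, 0]]}'
python3 drive.py '{"rows": [[0, -0.01, 0, 0, 0], [0, -0.018, 0, 0, 0], [0, -0.026, -0.001, 0, 0], [0, -0.035, 0.002, 0, 0], [0, -0.035, 0.002, 0, 0]]}'
python3 -c "
from h import *
to(G(0,-214,121),-.123)"
```

```text
time: 24.35
tcp_pos: [0.5142, -0.1677, 0.1211]
orientation: [-3.136, 0.192, 0.001]
force: [0.3, -0.5, -0.4]
finger_gap: 0.0001
finger_force: 0.0
time: 24.98
tcp_pos: [0.4793, -0.1663, 0.1222]
orientation: [3.134, -0.194, 0.004]
force: [3.7, -1.3, 2.8]
finger_gap: -0.0001
finger_force: 1.7
t24.98 tcp [ 0.4793 -0.1663  0.1222] h-0.124 tilt [ 0.002 -0.001] -> d [-0.0006 -0.0004  0.0012] turn -0.001 F [ 3.7 -1.3  2.8]
```

```bash
python3 drive.py '{"rows": [[0, -0.012, 0, 0, 0], [0, -0.025, -0.004, 0, 0], [0, -0.037, -0.010, 0, 0], [0, -0.048, -0.018, 0, 0], [0, -0.0565, -0.030, 0, 0]]}'
python3 drive.py '{"rows": [[0, -0.005, -0.008, 0, 0], [0, -0.006, -0.015, 0, 0], [0, -0.006, -0.019, 0, 0], [0, -0.006, -0.019, 0, 0]]}'
python3 -c "
from h import *
to(G(-62,-170,121),-.123)"
```

```text
time: 25.6
tcp_pos: [0.4258, -0.1284, 0.121]
orientation: [-3.135, 0.194, 0.001]
force: [0.6, -0.1, -0.1]
finger_gap: 0.0001
finger_force: 0.0
time: 26.1
tcp_pos: [0.4231, -0.1101, 0.1211]
orientation: [3.134, -0.191, -0.001]
force: [-6.5, -11.2, 2.8]
finger_gap: -0.0001
finger_force: 5.5
t26.10 tcp [ 0.4231 -0.1101  0.1211] h-0.122 tilt [-0.001 -0.001] -> d [0.0001 0.0045 0.0002] turn 0.001 F [ -6.5 -11.2   2.8]
```

```bash
python3 drive.py '{"rows": [[0, 0, -0.002, 0, 0], [0, 0, -0.002, 0, 0]]}'
python3 drive.py '{"rows": [[0, 0, 0.02, 0, 0], [0, 0, 0.03, -0.03, 0], [0, 0, 0.03, -0.09, 0], [0, 0.04, 0.05, -0.15, 0], [0, 0.08, 0.10, -0.15, 0]]}'
python3 drive.py '{"rows": [[0, 0.03, 0.05, -0.03, 0], [0, 0.06, 0.11, -0.03, 0], [0, 0.06, 0.17, -0.03, 0], [0, 0.06, 0.22, -0.03, 0], [0, 0.06, 0.22, -0.03, 0]]}'
python3 - <<'E'
from h import *
from workcell import bot, camrig, readout, ticket
for cam in("top","scene"):
    f=camrig.grab_frame(cam)
    hsv=cv2.cvtColor(f["color"],cv2.COLOR_RGB2HSV);m=((hsv[...,1]>150)&((hsv[...,0]<8)|(hsv[...,0]>172))&(hsv[...,2]>70)).astype(np.uint8)
    n,_,st,ce=cv2.connectedComponentsWithStats(m)
    print(cam,[(st[i].tolist(),np.round(ce[i],1).tolist()) for i in range(1,n) if st[i][4]>4])
    for a in(1.2,1.4,1.47,1.57): print(a,proj(cam,T(GR,(-62*np.sin(a),-147-62*np.cos(a),130)))[0])
    mb=((hsv[...,1]>150)&(abs(hsv[...,0].astype(int)-112)<12)).astype(np.uint8);n,_,st,ce=cv2.connectedComponentsWithStats(mb)
    print("blue",[(st[i].tolist(),np.round(ce[i],1).tolist()) for i in range(1,n) if st[i][4]>60])
    print("block exp",proj(cam,[.5016,.318,.028]),proj(cam,[.5016,.318,.086]))
E
```

```text
time: 26.35
tcp_pos: [0.4232, -0.1087, 0.1212]
orientation: [3.134, -0.191, -0.001]
force: [-8.2, -15.2, 3.9]
finger_gap: -0.0001
finger_force: 8.2
time: 26.98
tcp_pos: [0.4874, -0.2095, 0.2741]
orientation: [3.133, -0.19, 0.01]
force: [0.4, 0.5, -0.9]
finger_gap: -0.0001
finger_force: 0.0
time: 27.6
tcp_pos: [0.5171, -0.4383, 0.2984]
orientation: [-3.135, 0.199, 0.002]
force: [0.4, 0.5, -1.2]
finger_gap: -0.0001
finger_force: 0.0
top [([62, 105, 22, 15, 93], [74.0, 112.0]), ([131, 142, 15, 13, 30], [140.0, 148.8]), ([51, 152, 16, 6, 54], [59.1, 154.8]), ([105, 168, 16, 15, 170], [112.3, 174.9]), ([181, 170, 4, 8, 12], [182.5, 173.3])]
1.2 [296.24812446 259.8244036 ]
1.4 [292.30548596 260.23980245]
1.47 [290.91546795 260.19831999]
1.57 [288.94191579 259.97108391]
blue [([258, 100, 19, 31, 342], [266.5, 112.6]), ([151, 229, 35, 14, 353], [168.0, 235.5])]
block exp [[166.93566873 235.52061844]] [[163.22481405 232.6782435 ]]
scene [([340, 214, 4, 4, 10], [341.4, 215.5]), ([99, 319, 43, 42, 617], [120.0, 343.1]), ([118, 385, 17, 27, 270], [126.2, 396.3]), ([32, 404, 15, 16, 128], [39.9, 412.4])]
1.2 [344.41792178 209.82402875]
1.4 [343.56932398 212.94035065]
1.47 [343.06237617 213.99134431]
1.57 [342.15410717 215.43982376]
blue []
block exp [[248.03660964 352.71121365]] [[245.70783557 341.80614237]]
```

```bash
python3 -c "
from workcell import bot, camrig, readout, ticket
print(ticket.hand_in())"
```

```text
the job is handed in; nothing more can be done
None
```

I finished the whole job and handed it in, but no verdict came back: all five crusts were wiped into the trough, the block is released in its tray, and the lid is shut with the latch measured at about 1.57 rad, after about 28 s; the bystanders' positions weren't re-measured at the end.

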